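# Check the tins for the squat paint pot

## Robot

A 6-joint arm with a two-finger parallel gripper is mounted at the origin on a cart in front of the work surface, level with it; the furniture and walls round the work are solid. World frame = base frame: x ahead of the robot, y to its left, z up, the work surface at z = 0. Lengths are in m, angles in rad, forces in N, time in s.
With the tool pointing down it reaches from about 0.3 to 0.95 m from the base axis. Payload 3.1 kg.
Tool frame: the origin (TCP) lies on the front face of the gripper's body, between the roots of the fingers; the fingertips stand 73 mm ahead of it and the grasp point (between the pads) lies 54 mm ahead of it; z points along the fingers, y is the line along which they close (so a half turn about z gives the same grasp; the last joint's range is limited). The gripper opens to 85 mm and grips with 20 to 120 N. Pads are 22 mm wide; open, the fingers measure 114 mm over their backs; the gripper's body (76 mm by 85 mm) begins 54 mm behind the grasp point. The pads swing forward as they close: fully open they stand 13 mm farther back than shut.
Start: joints at [-1.313, 0.308, 1.634, -0, 1.2, -0.07], TCP at [0.201, -0.592, 0.304] pointing down, gripper open.
Joint ranges: [-3.06, 3.06], [-0.79, 1.96], [0.05, 2.63], [-1.19, 4.34], [0.05, 2.64], [-2.94, 2.94]. Speed limits (rad/s): [2.79, 2.79, 3.14, 3.14, 3.14, 3.14].

## Interface

Orientations are given as a rotation vector (axis times angle).
In Python, from station import bot gives the robot as it stands.
- The arm moves only by the tool drive_effector, called after "Call:" as name([rows], argument=value, ...), one row to a line, values as JSON. Schema: {"type":"object","properties":{"motion":{"type":"array","items":{"type":"array","items":{"type":"number"},"minItems":7,"maxItems":7},"minItems":1,"maxItems":12},"force":{"type":"number"},"only":{"type":"string"},"quiet":{"type":"boolean"},"lines":{"type":"string"}},"required":["motion"],"additionalProperties":false}. motion is a list of rows, 1 to 12 of them, each of 7 numbers: dx, dy, dz in units of 50 mm, then a rotation vector rx, ry, rz in units of 0.2 rad, then the finger opening in m; each row is the pose to reach, as a shift and turn from the pose commanded when the call began, along the tool's axes at that moment; what a row does not reach only later rows make up. A row lasts 1/10 s, in which the tool goes at most 0.05 m and 0.15 rad, less where a joint would pass 70% of its speed; a pose out of reach is approached as far as the arm can. The fingers move at their own pace and stop on an object; force is the grip in N (left out, the last holds). Time passes only in rows, so rows that do not move let the fingers close. The tool returns the time, the measured TCP pose, the force, the opening and the grip force at its end. only (a regular expression) keeps the lines of the reply that match it, lines (a string "A,B") keeps lines A to B, and quiet returns only ok. Input that does not fit is refused with a message, and nothing moves.
- bot.get_obs(): the state, without advancing time (a new reading comes with each control period).
- bot.grab_frame(name): name is "side" or "top"; returns (picture, depth): 400x640x3 uint8, blue, green, red; 400x640 float32, m along the optical axis (not along the pixel's ray), 0 where there is no reading.
- bot.get_calibration(name): a dict with "fovy" (degrees; the focal length in pixels is half the picture's height over the tangent of half this angle, whatever the lens; pixels are square), "cx", "cy" (the principal point, pixels), "k1" (the pictures are not rectified: a ray, as slopes to the right and down, at radius r is drawn at 1 + k1 r^2 times it, then the intrinsics apply), "R" (3x3) and "t" (3): a world point X has camera coordinates R X + t. Camera axes: x right, y down, z forward; pixel columns grow to the right and rows downward; lengths in m; the calibration is good to about 2 mm. A picture is of the moment at which its call begins. get_calibration takes no time and is no camera call.
- bot.sign_off(): hands the job in; it is judged then, once.
The state is a dict: "clock": time; "joint_pos": joint angles; "joint_velocities": joint speeds; "joint_torque": joint torques, N m; "position": TCP position; "orientation": TCP orientation; "ft_force": force on the tool from outside, world axes, zero at the start; "torque": the same for the moment, N m; "gripper_width": finger opening in m; "finger_force": force on a finger pad.
Only numpy, scipy, OpenCV 4.12 (cv2) and the standard library are available. Lean on these libraries where they do the work, as an engineer would, in place of code of your own. Each camera call takes 0.05 s, during which the arm holds its last target. There are 200 camera calls.

## Task

One of the two closed tins holds a squat paint pot, the other a tall one. Lift lids to see which tin has the squat pot, take that pot out and stand it upright in the round wooden holder. A lid you take off may be laid flat on the bare worktop, knob up, or put back on its tin.

Things in the scene. Friction and masses are not known exactly. Their poses are not given: they have to be found in the camera images.
- squat_pot: squat dark paint pot with a domed black cap, round, 33 mm diameter, 34 mm tall, about 0.06 kg; grip it round the body. It stands upright inside one of the two closed tins, within 10 mm of the tin's centre; which tin varies. Origin at the centre of its underside, z up. The other tin holds a tall paint pot, 29 mm diameter, 52 mm tall.
- lid_1: loose aluminium lid, 0.09 kg, at first centred on one of the tins: plate 126 mm diameter, 6 mm thick, under it a 106 mm plug, 4 mm deep, loose in the tin's mouth (6 mm play); on top a dark knob, 25 mm diameter. Origin at the centre of the plug's underside, z up: plate top at 10 mm, knob from 10 to 39 mm, thickest from 20 to 34 mm. Origin at 56 mm on a tin, 0 on the worktop.
- lid_2: the lid of the other tin, exactly like lid_1. The two tins are alike and fixed to the worktop: plain round aluminium, 126 mm outer diameter at the rim, 60 mm high, inside diameter 115 mm, floor 3 mm thick.
- holder_seat (a point): centre of the inner floor of the low round wooden pot holder, fixed to the worktop, nearest the robot: 72 mm outer diameter, 14 mm high, floor 5 mm above the worktop (this point), mouth 52 mm wide

How it is judged:
At the end, for the whole second after the job is handed in: The squat pot stands upright (within 10 degrees) and at rest on the floor of the wooden holder (within 5 mm in height), within 15 mm of its centre; each lid lies at rest, knob up and level within 10 degrees, either on the worktop (origin below 15 mm) or on a tin (origin 48 to 66 mm high) (horizontal distance between squat_pot and holder_seat below 0.015 m and z of squat_pot in the frame of holder_seat below 0.005 m and angle between each of squat_pot, lid_1, lid_2's own z axis and vertical below 0.17 rad and linear speed of each of squat_pot, lid_1, lid_2 below 0.02 m/s and (height (world z) of lid_1 below 0.015 m or height (world z) of lid_1 between 0.048 and 0.066 m) and (height (world z) of lid_2 below 0.015 m or height (world z) of lid_2 between 0.048 and 0.066 m)); the robot touches nothing.
It also fails if it takes over 67 s, if anything falls off the work surface, if the arm or the gripper's body presses on something with over 40 N, if the wrist force passes 120 N, or if a joint passes its speed limit or range.

## Working session

There is one attempt and no reset: what is moved stays moved. The work goes in short steps, Python scripts to look and compute and a tool call to move; the robot and the scene stay as the last step left them, time stands still between calls to the robot, and variables do not carry over. Pictures are saved under pics/ and viewed, at most 10 in all, crops included, and the job is handed in when it is done.

```bash
ls; mkdir -p pics
```

Create h.py:
```python
import numpy as np,cv2
from station import bot
def cal(n):
    c=bot.get_calibration(n);f=200/np.tan(np.radians(c['fovy'])/2)
    return f,c['cx'],c['cy'],c['k1'],np.array(c['R']),np.array(c['t'])
def rays(n,uv):
    f,cx,cy,k,R,t=cal(n);uv=np.asarray(uv,float).reshape(-1,2)
    d=(uv-[cx,cy])/f;s=d.copy()
    for _ in range(20): s=d/(1+k*(s**2).sum(1,keepdims=True))
    return np.c_[s,np.ones(len(s))]
def world(n,uv,z):  # z: depths
    f,cx,cy,k,R,t=cal(n);return (rays(n,uv)*np.reshape(z,(-1,1))-t)@R
def plane(n,uv,h):
    f,cx,cy,k,R,t=cal(n);d=rays(n,uv)@R;o=-R.T@t
    return o+d*((h-o[2])/d[:,2])[:,None]
def cloud(n,dep):
    v,u=np.mgrid[:400,:640];return world(n,np.c_[u.ravel(),v.ravel()],dep.ravel()).reshape(400,640,3)
```

Run:
```python
from h import *
ims=[]
for n in("top","side"):
    im,d=bot.grab_frame(n);np.savez(f'{n}0.npz',im=im,d=d);ims.append(im);cv2.imwrite(f'pics/{n}0.png',im)
    print(n,{k:np.round(v,3).tolist() for k,v in bot.get_calibration(n).items()},(d>0).mean())
o=bot.get_obs();print({k:np.round(v,3).tolist() for k,v in o.items()})
```

```text
pics
station.py
top {'fovy': 46.219, 'cx': 321.455, 'cy': 196.212, 'k1': 0.039, 'R': [[0.008, -1.0, -0.003], [-0.995, -0.007, -0.097], [0.097, 0.004, -0.995]], 't': [-0.08, 0.556, 0.892]} 0.9962578125
side {'fovy': 56.385, 'cx': 314.616, 'cy': 198.896, 'k1': -0.086, 'R': [[-0.946, -0.324, 0.008], [-0.194, 0.546, -0.815], [0.26, -0.773, -0.579]], 't': [0.487, 0.192, 0.688]} 0.99570703125
{'clock': 0.1, 'joint_pos': [-1.313, 0.309, 1.635, 0.0, 1.2, -0.07], 'joint_velocities': [-0.0, -0.001, -0.004, -0.001, 0.002, -0.001], 'joint_torque': [-0.001, -41.641, -27.764, -0.0, 0.004, 0.0], 'position': [0.201, -0.591, 0.303], 'orientation': [-3.097, -0.512, 0.0], 'ft_force': [-0.465, 0.17, -0.128], 'torque': [0.002, -0.013, -0.004], 'finger_force': 0.0, 'gripper_width': 0.086}
```

View pics/top0.png

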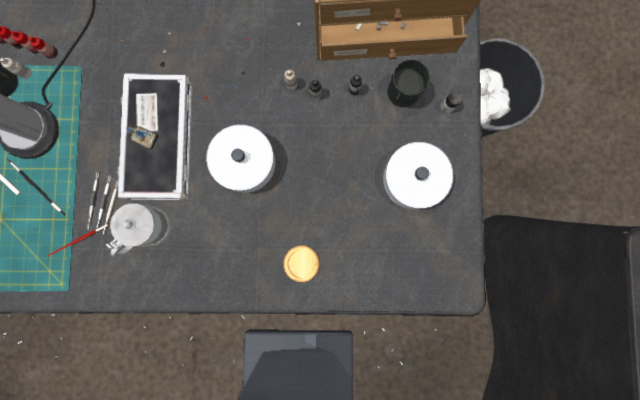

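View pics/side0.png

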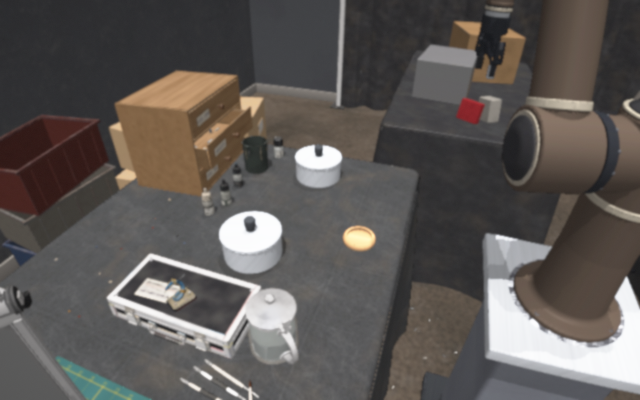

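Top view: tin lids have knobs at (239,155) and (422,173), and the holder is at (301,264). The side view shows the same knobs at (250,224) and (319,150), with the holder at (359,238). Next I measure from both depth images.

Run:
```python
from h import *
from scipy.optimize import least_squares
for n,px in(("top",[(239,155),(422,173),(301,264)]),("side",[(250,224),(319,150),(359,238)])):
    D=np.load(n+'0.npz');P=cloud(n,D['d']);v,u=np.mgrid[:400,:640]
    for i,(a,b) in enumerate(px):
        c=P[b,a];print(n,i,'px pt',c.round(4))
        Q=P[(np.hypot(P[...,0]-c[0],P[...,1]-c[1])<.085)&(D['d']>0)]
        if i<2:
            K=Q[(Q[:,2]>.083)];L=Q[(Q[:,2]>.055)&(Q[:,2]<.075)]
            print(' knob n',len(K),'mid',((K[:,:2].max(0)+K[:,:2].min(0))/2).round(4),'top z',np.percentile(K[:,2],[50,95]).round(4),'plate mid',((L[:,:2].max(0)+L[:,:2].min(0))/2).round(4),np.ptp(L[:,:2],axis=0).round(3),'z',np.median(L[:,2]).round(4))
        else:
            L=Q[(Q[:,2]>.004)&(np.hypot(*(Q[:,:2]-c[:2]).T)<.045)]
            H=L[L[:,2]>.0105];print(' holder mid',((H[:,:2].max(0)+H[:,:2].min(0))/2).round(4),np.ptp(H[:,:2],axis=0).round(3),'z pct',np.percentile(L[:,2],[10,50,90]).round(4))
            T=Q[np.hypot(*(Q[:,:2]-c[:2]).T)>.05];print(' table z',np.median(T[:,2]).round(4))
o=bot.get_obs();from scipy.spatial.transform import Rotation as R;print(R.from_rotvec(o['orientation']).as_matrix().round(4))
# obstacles heights near
D=np.load('top0.npz');P=cloud('top',D['d'])
for a,b in[(345,80),(315,88),(290,77),(356,84),(408,82),(453,102),(155,75),(135,220),(480,200),(300,310),(390,30)]:print((a,b),P[b,a].round(3))
```

```text
top 0 px pt [0.6248 0.0756 0.0953]
 knob n 146 mid [0.6254 0.0793] top z [0.0941 0.0972] plate mid [0.6265 0.0795] [0.126 0.125] z 0.0662
top 1 px pt [ 0.5941 -0.2584  0.0946]
 knob n 147 mid [ 0.5946 -0.2582] top z [0.0938 0.0966] plate mid [ 0.5945 -0.2591] [0.124 0.125] z 0.0659
top 2 px pt [ 0.424  -0.0359  0.0051]
 holder mid [ 0.4254 -0.0371] [0.068 0.069] z pct [0.0045 0.0074 0.0143]
 table z 0.0001
side 0 px pt [0.6196 0.0883 0.0866]
 knob n 119 mid [0.625  0.0808] top z [0.093  0.0954] plate mid [0.6252 0.0818] [0.124 0.125] z 0.0657
side 1 px pt [ 0.5889 -0.25    0.0864]
 knob n 60 mid [ 0.5934 -0.2569] top z [0.0924 0.0953] plate mid [ 0.5937 -0.257 ] [0.123 0.124] z 0.0661
side 2 px pt [ 0.4233 -0.0352  0.0051]
 holder mid [ 0.4239 -0.0337] [0.067 0.066] z pct [0.0045 0.008  0.0137]
 table z -0.0004
[[ 9.468e-01  3.219e-01 -5.000e-04]
 [ 3.219e-01 -9.468e-01  2.100e-03]
 [ 2.000e-04 -2.100e-03 -1.000e+00]]
(345, 80) [ 0.799 -0.122  0.004]
(315, 88) [ 0.764 -0.061  0.058]
(290, 77) [ 0.784 -0.013  0.061]
(356, 84) [ 0.773 -0.141  0.057]
(408, 82) [ 0.781 -0.243  0.046]
(453, 102) [ 0.737 -0.326  0.061]
(155, 75) [0.79  0.251 0.048]
(135, 220) [0.504 0.255 0.106]
(480, 200) [ 0.555 -0.395 -0.004]
(300, 310) [ 0.334 -0.035 -0.003]
(390, 30) [ 0.866 -0.202  0.088]
```

Create d.py:
```python
# usage: d.py x y z [yaw]: shift to world TCP target in tool axes
import sys
from h import *
from scipy.spatial.transform import Rotation as R
o=bot.get_obs();M=R.from_rotvec(o['orientation']).as_matrix()
print('delta',(M.T@(np.array(sys.argv[1:4],float)-o['position'])).round(4),'tool z',M[:,2].round(4),'x',M[:,0].round(3),'pos',np.round(o['position'],4),'F',np.round(o['ft_force'],1),'w',round(float(o['gripper_width']),4),'t',o['clock'])
```

```bash
python3 d.py .594 -.258 .19
```

```text
delta [ 0.4793 -0.1887  0.1132] tool z [-5.0e-04  2.1e-03 -1.0e+00] x [0.947 0.322 0.   ] pos [ 0.201  -0.5912  0.3027] F [-0.5  0.2 -0.1] w 0.0855 t 0.1
```
Path straight line from z .304 to .19. Shape: the first rows go lateral. Fine. Keep it straight.

Units first: shifts go in units of 50 mm and turns go in units of 0.2 rad. So 0.479 m is 9.58, -0.189 m is -3.78.

Call:
drive_effector([
  [9.58,-3.78,2.26,0,0,0,0.06],
  [9.58,-3.78,2.26,0,0,0,0.06],
  [9.58,-3.78,2.26,0,0,0,0.06],
  [9.58,-3.78,2.26,0,0,0,0.06],
  [9.58,-3.78,2.26,0,0,0,0.06],
  [9.58,-3.78,2.26,0,0,0,0.06],
  [9.58,-3.78,2.26,0,0,0,0.06],
  [9.58,-3.78,2.26,0,0,0,0.06],
  [9.58,-3.78,2.26,0,0,0,0.06],
  [9.58,-3.78,2.26,0,0,0,0.06],
  [9.58,-3.78,2.26,0,0,0,0.06],
  [9.58,-3.78,2.26,0,0,0,0.06],
], force=40)

```text
clock: 1.3
position: [0.5956, -0.2551, 0.189]
orientation: [-3.096, -0.519, 0.002]
ft_force: [-0.5, 0.2, 0.0]
gripper_width: 0.0603
finger_force: 0.0
```

```bash
python3 d.py .594 -.258 .144
```

```text
delta [-0.0024  0.0023  0.045 ] tool z [-0.0014  0.0019 -1.    ] x [ 0.945  0.326 -0.001] pos [ 0.5956 -0.2551  0.189 ] F [-0.5  0.2  0. ] w 0.0603 t 1.3
```

Call:
drive_effector([
  [-0.02,0.02,0.5,0,0,0,0.06],
  [-0.02,0.02,0.9,0,0,0,0.06],
  [-0.02,0.02,0.9,0,0,0,0.06],
  [-0.02,0.02,0.9,0,0,0,0.06],
])

```text
clock: 1.7
position: [0.5923, -0.2604, 0.1455]
orientation: [-3.099, -0.511, 0.002]
ft_force: [0.4, -0.0, 0.8]
gripper_width: 0.0597
finger_force: 0.0
```

```bash
python3 d.py .594 -.258 .144
```

```text
delta [ 0.0024 -0.0017  0.0015] tool z [-1.5e-03  5.0e-04 -1.0e+00] x [ 0.947  0.321 -0.001] pos [ 0.5923 -0.2604  0.1455] F [ 0.4 -0.   0.8] w 0.0597 t 1.7
```

Call:
drive_effector([
  [0,0,0,0,0,0,0.01],
  [0,0,0,0,0,0,0.01],
  [0,0,0,0,0,0,0.01],
  [0,0,0,0,0,0,0.01],
  [0,0,0,0,0,0,0.01],
  [0,0,0,0,0,0,0.01],
], force=40)

```text
clock: 2.3
position: [0.594, -0.2605, 0.1476]
orientation: [3.098, 0.513, 0.003]
ft_force: [-1.3, -1.1, 6.1]
gripper_width: 0.0226
finger_force: 39.6
```

Call:
drive_effector([
  [0,0,-0.4,0,0,0,0.01],
  [0,0,-1,0,0,0,0.01],
  [0,0,-1.6,0,0,0,0.01],
  [0,0,-1.6,0,0,0,0.01],
], force=60)

```text
clock: 2.7
position: [0.5959, -0.2611, 0.231]
orientation: [3.094, 0.512, 0.012]
ft_force: [0.7, 0.1, 0.1]
gripper_width: 0.0221
finger_force: 58.8
```

```bash
python3 d.py .6 -.088 .225
```

```text
delta [ 0.0596 -0.1626  0.0053] tool z [ 0.0087 -0.0044 -1.    ] x [0.947 0.322 0.007] pos [ 0.5959 -0.2611  0.231 ] F [0.7 0.1 0.1] w 0.0221 t 2.7
```

Call:
drive_effector([
  [0.3,-0.82,0,0,0,0,0.01],
  [0.6,-1.64,0,0,0,0,0.01],
  [0.9,-2.46,0,0,0,0,0.01],
  [1.2,-3.24,0,0,0,0,0.01],
  [1.2,-3.24,0,0,0,0,0.01],
  [1.2,-3.24,0,0,0,0,0.01],
])

```text
clock: 3.3
position: [0.5972, -0.0859, 0.2246]
orientation: [-3.099, -0.517, 0.003]
ft_force: [0.7, -1.1, -0.7]
gripper_width: 0.0221
finger_force: 59.0
```

Run:
```python
from h import *
ims=[]
for n in("top","side"):
    im,d=bot.grab_frame(n);np.savez(f'{n}1.npz',im=im,d=d);ims.append(im)
a=cv2.resize(ims[0][100:260,300:500],(800,640))[:,:];b=ims[1]
cv2.imwrite('pics/1.png',np.vstack([cv2.resize(ims[0],(480,300)),cv2.resize(b,(480,300))]))
P=cloud('top',np.load('top1.npz')['d']);Q=P[np.hypot(P[...,0]-.594,P[...,1]+.258)<.045];print(len(Q),np.percentile(Q[:,2],[5,50,90,98,100]).round(4))
K=Q[Q[:,2]>.025];print(len(K),K.mean(0),np.ptp(K,axis=0))
```

```text
1551 [0.0005 0.0035 0.0329 0.0375 0.0397]
223 [ 0.59257424 -0.26075005  0.03430753] [0.03187669 0.03171779 0.01452229]
```

View pics/1.png

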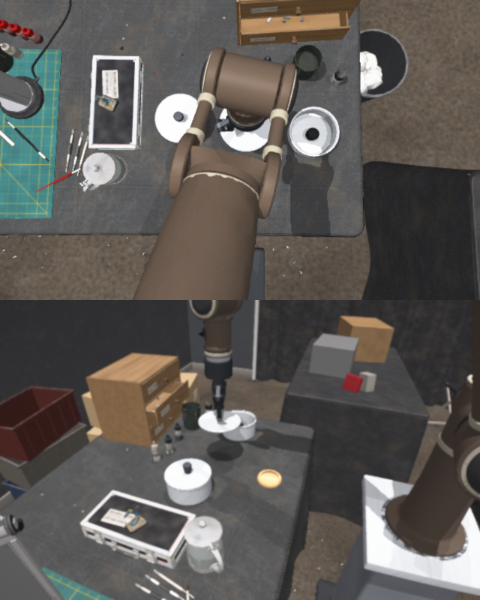

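The lifted lid hangs at top-view (240,130) in the half-size image. Tin B at (313,133) holds a dark pot whose top is at 37.5 mm, and 3 mm floor + 34 mm matches the squat pot. Before lowering the lid I check its height and tilt.

Run:
```python
from h import *
for n in("top","side"):
    P=cloud(n,np.load(n+'1.npz')['d']);Q=P[(np.hypot(P[...,0]-.598,P[...,1]+.087)<.07)&(P[...,2]>.11)&(P[...,2]<.165)]
    for _ in range(5):
        c=np.linalg.lstsq(np.c_[Q[:,:2]-[.598,-.087],np.ones(len(Q))],Q[:,2],rcond=None)[0];r=Q[:,2]-np.c_[Q[:,:2]-[.598,-.087],np.ones(len(Q))]@c
        Q=Q[abs(r)<max(.003,2*r.std())]
    print(n,len(Q),c.round(4),'x',Q[:,0].min().round(4),Q[:,0].max().round(4),'y',Q[:,1].min().round(4),Q[:,1].max().round(4))
```

```bash
python3 d.py .599 -.088 .093
```

```text
top 1567 [ 0.0002 -0.0007  0.1431] x 0.5373 0.6346 y -0.142 -0.0261
side 1113 [-0.0007 -0.0052  0.143 ] x 0.5357 0.6596 y -0.1457 -0.0225
delta [0.0014 0.0007 0.1321] tool z [-1.e-03 -3.e-04 -1.e+00] x [ 0.947  0.322 -0.001] pos [ 0.5975 -0.0878  0.2251] F [ 0.3  0.3 -1.3] w 0.0219 t 3.4
```

Call:
drive_effector([
  [0,0,1,0,0,0,0.01],
  [0,0,2,0,0,0,0.01],
  [0,0,2.4,0,0,0,0.01],
  [0,0,2.62,0,0,0,0.01],
  [0,0,2.62,0,0,0,0.01],
  [0,0,2.62,0,0,0,0.01],
])

```text
clock: 4.0
position: [0.5989, -0.0884, 0.0956]
orientation: [3.099, 0.51, 0.003]
ft_force: [1.0, 0.3, -0.9]
gripper_width: 0.0219
finger_force: 59.6
```

Call:
drive_effector([
  [0,0,0,0,0,0,0.05],
  [0,0,0,0,0,0,0.05],
  [0,0,0,0,0,0,0.05],
  [0,0,0,0,0,0,0.05],
])

```text
clock: 4.4
position: [0.5982, -0.0872, 0.0955]
orientation: [3.099, 0.513, 0.002]
ft_force: [0.5, -1.3, -0.8]
gripper_width: 0.0502
finger_force: 0.0
```

Call:
drive_effector([
  [0,0,-0.6,0,0,0,0.05],
  [0,0,-1.4,0,0,0,0.05],
  [0,0,-2,0,0,0,0.05],
  [0,0,-2,0,0,0,0.05],
  [0,0,-2,0,0,0,0.05],
])

```text
clock: 4.9
position: [0.5984, -0.0871, 0.1961]
orientation: [3.099, 0.513, 0.003]
ft_force: [0.3, 0.2, -0.7]
gripper_width: 0.0501
finger_force: 0.0
```

```bash
python3 d.py .593 -.2605 .192
```

```text
delta [-0.061   0.1624  0.0041] tool z [ 2.3e-03 -5.0e-04 -1.0e+00] x [0.947 0.322 0.002] pos [ 0.5984 -0.0871  0.1961] F [ 0.3  0.2 -0.7] w 0.0501 t 4.9
```

Call:
drive_effector([
  [0,0,0,0,0,0,0.033],
  [0,0,0,0,0,0,0.033],
  [0,0,0,0,0,0,0.033],
])

```text
clock: 5.2
position: [0.5969, -0.0869, 0.1933]
orientation: [-3.098, -0.512, 0.004]
ft_force: [-0.5, -0.0, -0.8]
gripper_width: 0.0333
finger_force: 0.0
```

Run:
```python
from h import *
im,d=bot.grab_frame('side');P=cloud('side',d);o=bot.get_obs()['position']
v,u=np.mgrid[:400,:640];m=(np.hypot(P[...,0]-o[0],P[...,1]-o[1])<.06)&(P[...,2]>.06)&(P[...,2]<.35)&(d>0)
print(o,np.sort(P[m][:,2])[:12].round(4))
h,_=np.histogram(P[m][:,2],np.arange(.06,.25,.005));print(h)
f,cx,cy,k,R,t=cal('side');c=R@o+t;px=(c[:2]/c[2]*f+[cx,cy]).astype(int);print(px)
x,y=px;crop=im[y-60:y+90,x-80:x+80];cv2.imwrite('pics/2.png',cv2.resize(crop,None,fx=4,fy=4,interpolation=cv2.INTER_CUBIC))
L=P[(np.hypot(P[...,0]-.598,P[...,1]+.085)<.055)&(P[...,2]<.05)];print('lid z',np.percentile(L[:,2],[5,50,95,99]).round(4))
```

```text
[ 0.59717112 -0.08700022  0.19352775] [0.1218 0.1224 0.1228 0.1229 0.123  0.1235 0.1236 0.1238 0.124  0.1251
 0.1256 0.1256]
[ 0  0  0  0  0  0  0  0  0  0  0  0  9 13 24 16 22 19 23 14  0 11 25 31
 13 28 33 30 14 19 26 38 69 63 31 28 27]
[292 138]
lid z [0.0084 0.0103 0.0353 0.0393]
```

View pics/2.png

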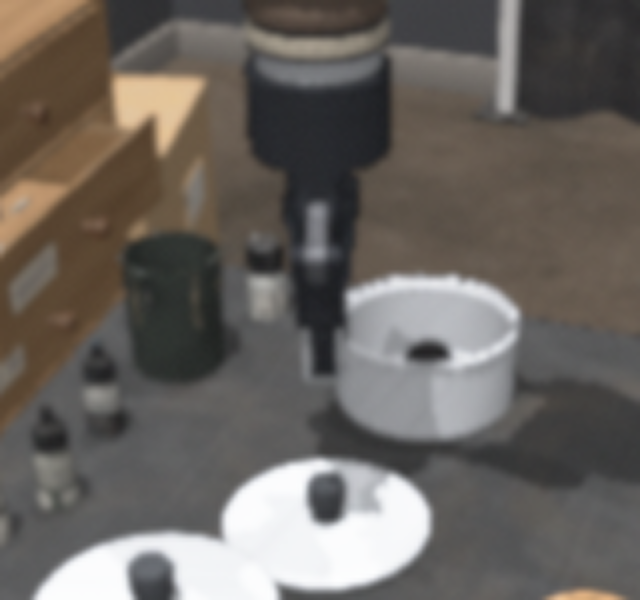

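The side crop shows the lid lying flat, and the fingertips at crop (318,375) are 72 mm below the TCP. The pot cap is visible in tin B at (430,350). Next I move above the pot.

```bash
python3 d.py .593 -.2605 .19
```

```text
delta [-0.0598  0.1629  0.0034] tool z [-2.4e-03  5.0e-04 -1.0e+00] x [ 0.947  0.322 -0.002] pos [ 0.5972 -0.087   0.1935] F [ 0.3  0.5 -0.6] w 0.0329 t 5.25
```

Call:
drive_effector([
  [-0.3,0.8,0,0,0,0,0.055],
  [-0.6,1.6,0,0,0,0,0.055],
  [-0.9,2.4,0,0,0,0,0.055],
  [-1.2,3.24,0,0,0,0,0.055],
  [-1.2,3.24,0,0,0,0,0.055],
  [-1.2,3.24,0,0,0,0,0.055],
  [-1.2,3.24,0,0,0,0,0.055],
])

```text
clock: 5.95
position: [0.5928, -0.2589, 0.1941]
orientation: [-3.098, -0.513, 0.002]
ft_force: [-0.2, 0.7, -0.6]
gripper_width: 0.0552
finger_force: 0.0
```

```bash
python3 d.py .593 -.2605 .088
```

```text
delta [-0.0003  0.0018  0.1061] tool z [-0.0014  0.0013 -1.    ] x [ 0.947  0.322 -0.001] pos [ 0.5928 -0.2589  0.1941] F [-0.2  0.7 -0.6] w 0.0552 t 5.95
```

In the tool's units: 0.106 m is 2.12, 0.095 m is 1.9.

Call:
drive_effector([
  [0,0.02,0.8,0,0,0,0.055],
  [0,0.02,1.5,0,0,0,0.055],
  [0,0.02,1.9,0,0,0,0.055],
  [0,0.02,2.12,0,0,0,0.055],
  [0,0.02,2.12,0,0,0,0.055],
  [0,0.02,2.12,0,0,0,0.055],
], force=30)

```text
clock: 6.55
position: [0.5944, -0.2603, 0.0897]
orientation: [3.098, 0.514, 0.002]
ft_force: [0.2, 0.2, -0.2]
gripper_width: 0.0549
finger_force: 0.0
```

```bash
python3 d.py .593 -.2605 .088
```

```text
delta [-0.0014 -0.0003  0.0017] tool z [ 1.2e-03 -6.0e-04 -1.0e+00] x [0.946 0.323 0.001] pos [ 0.5944 -0.2603  0.0897] F [ 0.2  0.2 -0.2] w 0.0549 t 6.55
```

Call:
drive_effector([
  [0,0,0,0,0,0,0.015],
  [0,0,0,0,0,0,0.015],
  [0,0,0,0,0,0,0.015],
  [0,0,0,0,0,0,0.015],
  [0,0,0,0,0,0,0.015],
  [0,0,0,0,0,0,0.015],
], force=30)

```text
clock: 7.15
position: [0.5949, -0.2614, 0.0909]
orientation: [3.098, 0.512, 0.005]
ft_force: [0.1, 1.4, 5.6]
gripper_width: 0.031
finger_force: 30.3
```

```bash
python3 d.py .593 -.2605 .088
```

```text
delta [-0.0015 -0.0015  0.0029] tool z [ 0.0032 -0.0012 -1.    ] x [0.947 0.322 0.003] pos [ 0.5949 -0.2614  0.0909] F [0.1 1.4 5.6] w 0.031 t 7.15
```

In the tool's units: -0.1 m is -2, -0.06 m is -1.2.

Call:
drive_effector([
  [0,0,-0.4,0,0,0,0.015],
  [0,0,-1.2,0,0,0,0.015],
  [0,0,-2,0,0,0,0.015],
  [0,0,-2,0,0,0,0.015],
  [0,0,-2,0,0,0,0.015],
], force=40)

```text
clock: 7.65
position: [0.594, -0.2612, 0.1904]
orientation: [3.098, 0.512, 0.003]
ft_force: [-0.3, -0.2, -1.5]
gripper_width: 0.0305
finger_force: 39.7
```

```bash
python3 d.py .4247 -.0355 .19
```

```text
delta [-0.0877 -0.2682 -0.0003] tool z [ 0.0025 -0.0014 -1.    ] x [0.947 0.322 0.002] pos [ 0.594  -0.2612  0.1904] F [-0.3 -0.2 -1.5] w 0.0305 t 7.65
```

In the tool's units: -0.268 m is -5.36, -0.22 m is -4.4.

Call:
drive_effector([
  [-0.28,-0.88,0,0,0,0,0.015],
  [-0.56,-1.76,0,0,0,0,0.015],
  [-0.84,-2.64,0,0,0,0,0.015],
  [-1.12,-3.52,0,0,0,0,0.015],
  [-1.4,-4.4,0,0,0,0,0.015],
  [-1.76,-5.36,0,0,0,0,0.015],
  [-1.76,-5.36,0,0,0,0,0.015],
  [-1.76,-5.36,0.8,0,0,0,0.015],
  [-1.76,-5.36,1,0,0,0,0.015],
  [-1.76,-5.36,1,0,0,0,0.015],
])

```text
clock: 8.65
position: [0.4213, -0.0352, 0.1363]
orientation: [-3.097, -0.512, 0.012]
ft_force: [0.3, -0.1, -2.0]
gripper_width: 0.0307
finger_force: 40.0
```

Run:
```python
from h import *
im,d=bot.grab_frame('side');P=cloud('side',d);o=bot.get_obs()['position']
m=(np.hypot(P[...,0]-o[0],P[...,1]-o[1])<.045)&(P[...,2]>.03)&(P[...,2]<.35)&(d>0)
v,u=np.where(m);z=P[m][:,2];low=z<.085
print(o,np.sort(z)[:8].round(4))
for a in np.arange(.05,.12,.004):
    q=P[m][(z>=a)&(z<a+.004)]
    if len(q): 
        f,cx,cy,k,R,t=cal('side');print(a.round(3),len(q),q[:,:2].mean(0).round(4),np.ptp(q@R[0]).round(4))
f,cx,cy,k,R,t=cal('side');c=R@(o-[0,0,.09])+t;x,y=(c[:2]/c[2]*f+[cx,cy]).astype(int)
cv2.imwrite('pics/3.png',cv2.resize(im[y-60:y+60,x-70:x+70],None,fx=5,fy=5,interpolation=cv2.INTER_CUBIC));print(x,y)
```

```bash
python3 d.py .4247 -.0355 .14
```

```text
[ 0.422808   -0.03553547  0.13759725] [0.0485 0.049  0.0496 0.0497 0.0497 0.05   0.0501 0.0501]
0.05 21 [ 0.4175 -0.0229] 0.0272
0.054 21 [ 0.4164 -0.0235] 0.0294
0.058 12 [ 0.4165 -0.0247] 0.0294
0.062 14 [ 0.4198 -0.0211] 0.0292
0.066 9 [ 0.4149 -0.0178] 0.0267
0.07 29 [ 0.4193 -0.022 ] 0.0313
0.074 29 [ 0.4169 -0.0215] 0.0313
0.078 27 [ 0.4202 -0.0216] 0.0266
0.082 17 [ 0.416  -0.0142] 0.0212
0.086 23 [ 0.4187 -0.0166] 0.0212
0.09 23 [ 0.4164 -0.015 ] 0.0205
0.094 13 [ 0.4202 -0.0215] 0.0175
0.098 2 [ 0.4213 -0.0082] 0.0049
0.102 1 [ 0.4246 -0.0074] 0.0
0.106 3 [ 0.4231 -0.0028] 0.0005
0.11 6 [ 0.4301 -0.0239] 0.001
0.114 8 [ 0.4257 -0.0113] 0.0017
0.118 10 [0.4118 0.0024] 0.0188
360 223
delta [ 0.0018  0.0006 -0.0024] tool z [-4.4e-03  8.0e-04 -1.0e+00] x [ 0.947  0.321 -0.004] pos [ 0.4228 -0.0355  0.1376] F [ 0.1 -0.3 -1.4] w 0.0306 t 8.7
```

View pics/3.png

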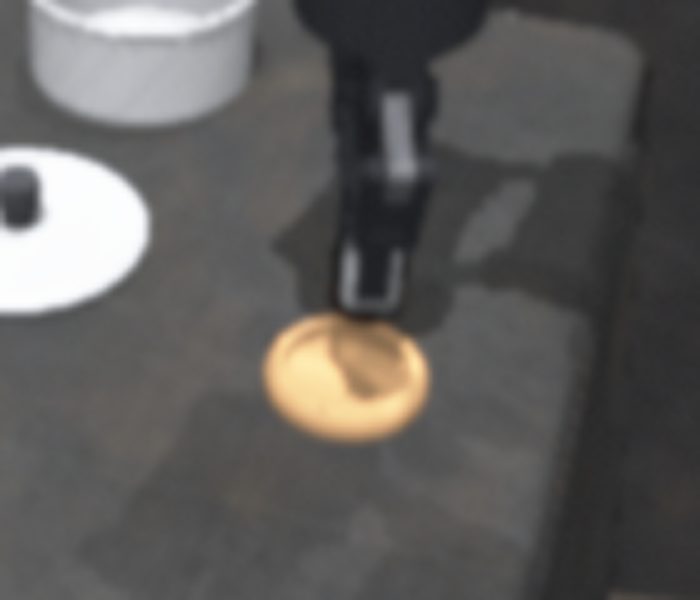

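The pot is held behind the finger at crop (370,280), above the holder, with its underside at about 0.0485. I lower it into the holder.

In the tool's units: 0.043 m is 0.86, 0.001 m is 0.02.

Call:
drive_effector([
  [0.02,0.01,0.4,0,0,0,0.015],
  [0.02,0.01,0.68,0,0,0,0.015],
  [0.02,0.01,0.8,0,0,0,0.015],
  [0.02,0.01,0.86,0,0,0,0.015],
  [0.02,0.01,0.86,0,0,0,0.015],
  [0.02,0.01,0.86,0,0,0,0.015],
])

```text
clock: 9.3
position: [0.4257, -0.0358, 0.0966]
orientation: [3.099, 0.512, 0.002]
ft_force: [0.4, 0.6, -0.2]
gripper_width: 0.0304
finger_force: 40.0
```

```bash
python3 d.py .4247 -.0355 .094
```

```text
delta [-0.0009 -0.0006  0.0026] tool z [ 1.4e-03 -3.0e-04 -1.0e+00] x [0.947 0.322 0.001] pos [ 0.4257 -0.0358  0.0966] F [ 0.4  0.6 -0.2] w 0.0304 t 9.3
```

Call:
drive_effector([
  [0,0,0.02,0,0,0,0.015],
  [0,0,0.04,0,0,0,0.015],
  [0,0,0.04,0,0,0,0.015],
  [0,0,0.04,0,0,0,0.015],
])

```text
clock: 9.7
position: [0.4251, -0.0355, 0.094]
orientation: [3.099, 0.513, 0.0]
ft_force: [0.6, -0.3, -1.1]
gripper_width: 0.0305
finger_force: 40.0
```

```bash
python3 d.py .4247 -.0355 .094
```

```text
delta [-0.0003 -0.0002 -0.    ] tool z [ 1.e-04 -0.e+00 -1.e+00] x [0.947 0.322 0.   ] pos [ 0.4251 -0.0355  0.094 ] F [ 0.6 -0.3 -1.1] w 0.0305 t 9.7
```

Call:
drive_effector([
  [0,0,0.02,0,0,0,0.015],
  [0,0,0.02,0,0,0,0.015],
  [0,0,0.02,0,0,0,0.015],
])

```text
clock: 10.0
position: [0.4252, -0.0356, 0.093]
orientation: [3.099, 0.513, 0.0]
ft_force: [-0.0, 0.8, 1.7]
gripper_width: 0.0298
finger_force: 40.2
```

Call:
drive_effector([
  [0,0,0,0,0,0,0.036],
  [0,0,0,0,0,0,0.04],
  [0,0,0,0,0,0,0.045],
  [0,0,0,0,0,0,0.05],
  [0,0,0,0,0,0,0.055],
  [0,0,0,0,0,0,0.055],
])

```text
clock: 10.6
position: [0.425, -0.0355, 0.0928]
orientation: [-3.099, -0.513, 0.0]
ft_force: [-0.7, -0.6, 0.6]
gripper_width: 0.0548
finger_force: 0.0
```

Call:
drive_effector([
  [0,0,-0.4,0,0,0,0.055],
  [0,0,-1,0,0,0,0.055],
  [0,0,-2,0,0,0,0.055],
  [0,0,-3,0,0,0,0.055],
  [1,0.4,-3,0,0,0,0.055],
  [1.8,0.8,-3,0,0,0,0.055],
  [2.6,1.2,-3,0,0,0,0.055],
  [3.4,1.6,-3,0,0,0,0.055],
  [4,2,-3,0,0,0,0.055],
  [4,2,-3,0,0,0,0.055],
])

```text
clock: 11.6
position: [0.6505, -0.067, 0.2425]
orientation: [3.098, 0.512, 0.006]
ft_force: [-0.8, -0.2, -1.1]
gripper_width: 0.0551
finger_force: 0.0Traceback (most recent call last):
```

Run:
```python
from h import *
ims=[]
for n in("top","side"):
    im,d=bot.grab_frame(n);P=cloud(n,d);ims.append(im)
    Q=P[(np.hypot(P[...,0]-.4247,P[...,1]+.0355)<.034)&(P[...,2]<.08)];K=Q[Q[:,2]>.022]
    print(n,len(K),'mid',((K.max(0)+K.min(0))/2).round(4),np.ptp(K,axis=0).round(4),'top',np.percentile(K[:,2],[90,99]).round(4))
    for c in((.598,-.085),(.6256,.08)):
        L=P[(np.hypot(P[...,0]-c[0],P[...,1]-c[1])<.055)&(d>0)];print('lid med z',np.median(L[:,2]).round(4))
cv2.imwrite('pics/4.png',np.hstack([cv2.resize(ims[0][200:320,220:380],(400,300)),cv2.resize(ims[1][140:290,260:460],(400,300))]))
```

```text
  File "<stdin>", line 6, in <module>
    return umr_maximum(a, axis, None, out, keepdims, initial, where)
ValueError: zero-size array to reduction operation maximum which has no identity
```

The arm hides the holder from the top camera, so I check from the side.

Run:
```python
from h import *
for n in("side",):
    im,d=bot.grab_frame(n);P=cloud(n,d)
    Q=P[(np.hypot(P[...,0]-.4247,P[...,1]+.0355)<.034)&(P[...,2]<.08)];K=Q[Q[:,2]>.018]
    print(n,len(K),'mid',((K.max(0)+K.min(0))/2).round(4),np.ptp(K,axis=0).round(4),'top',np.percentile(Q[:,2],[90,99]).round(4))
    for c in((.598,-.085),(.6256,.08)):
        L=P[(np.hypot(P[...,0]-c[0],P[...,1]-c[1])<.055)&(d>0)];print('lid med z',np.median(L[:,2]).round(4))
cv2.imwrite('pics/4.png',cv2.resize(im[140:290,220:420],(800,600),interpolation=cv2.INTER_CUBIC))
```

```text
side 192 mid [ 0.4228 -0.0338  0.0293] [0.0318 0.029  0.0223] top [0.0371 0.0394]
lid med z 0.3226
lid med z 0.066
```

View pics/4.png

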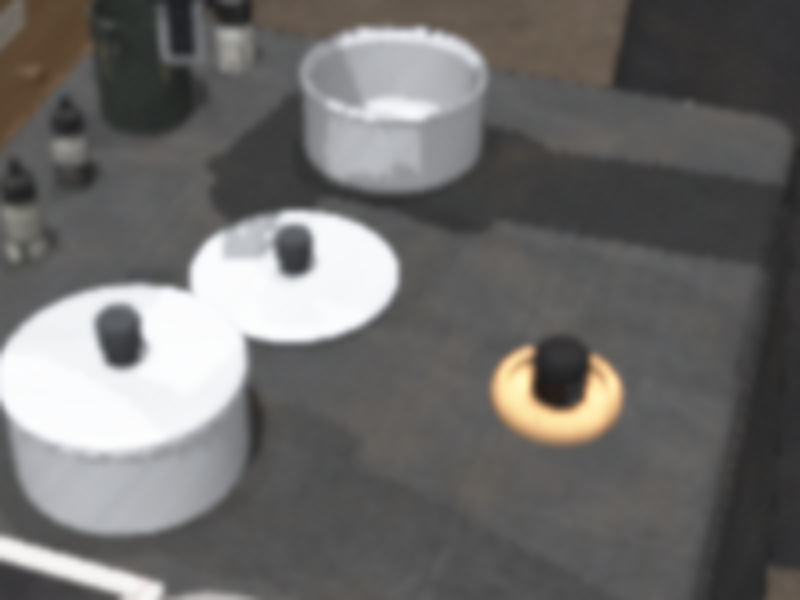

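The pot stands upright in the holder at crop (560,370), with its top at 39 mm (5 + 34) and about 2–3 mm off centre. One lid lies flat on the worktop, knob at (295,250). The other is still on its tin, knob at (120,335). The arm is clear, so I hand in.

```bash
python3 -c "
from station import bot
print(bot.sign_off())"
```

```text
the job is handed in; nothing more can be done
None
```

The squat pot was in the right-hand tin (seen from the robot) and now stands upright in the wooden holder, about 3 mm off centre; one lid lies flat on the worktop, the other never left its tin, and the job was handed in at about 12 s on the clock (no verdict was returned).

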